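# Slide the water tray home under the dehumidifier and restart it

## Task

The dehumidifier's emptied blue water tray is out on the shelf: slide it straight into the bay under the machine's overhang, box end first and without rubbing on the underside, and press it firmly but gently home against the spring buffer hidden at the back until the buffer has clearly given way, without ramming it to its hard stop. Let go and leave the tray there, then press the round restart button on top of the machine. Do not press the button before the tray is in, and do not shift the other things on the shelf.

Things in the scene. Friction and masses are not known exactly. Their poses are not given: they have to be found in the camera images.
- dehumidifier: white dehumidifier, fixed, 210 wide, 240 deep, 235 high. Origin: at shelf height, middle of the foot of its front face (with the bay's mouth). x points level into the machine, the way the tray slides in; z up. The bay's floor is the shelf; its walls are 70 mm either side of the centre line from x = 32 mm on, flaring to about 83 mm at the mouth. Over 20 N from the tray strains it.
- overhang: upper body of the dehumidifier that roofs the bay: underside 43 mm above the shelf, top 235 mm above it. Same origin and axes as dehumidifier.
- rear: rear panel and hidden spring buffer (80 wide, 8 to 32 mm high) that the tray's rear wall meets; origin and axes as dehumidifier. The buffer's face is 110 to 140 mm behind the front face, unlike each time, not shown by this pose. It gives at 5 N, +0.9 N per mm (8.6 N at 4 mm, 11 N at 6.5), rigid stop after 8 mm (12 N). Stiff: it stays pushed in, or returns a few mm.
- restart (a joint): the red restart button on top of the machine: 0 up, 0.006 m fully down, spring-loaded, about 4 N fully down.
- restart_top (a point): centre of the top of the red restart button, 30 mm across, on top of the machine 60 mm behind the front face; pressed straight down.
- tray: blue plastic water tray, loose, about 0.4 kg. Origin: under the centre of its open box, at its underside; x points from the handle end to the box end (which goes in first), z up. Box 120 long (x -60 to 60), 130 wide, 32 high, walls 4. From the box a flat deck 90 wide, 20 high runs from x = -60 to -190 mm; most of it stays outside when home.
- fin (a point): middle of the tray's handle, a white upright fin standing on the deck along the tray's x: 44 long (tray x -177 to -133), 12 thick, from the deck up to 76 mm above the shelf; grip across its thickness from above. This point: tray x = -155 mm, 55 mm above the tray's underside.
- tin: steel tin with flip-top lid, 93 x 68 x 87 high, loose, leave alone. Origin under its centre.
- bowl: clear glass bowl, 110 across, 50 high, loose, leave alone. Origin under its centre.
- coaster: round wooden coaster, 94 across, 10 thick, loose, leave alone. Origin under its centre.
- doorstop: orange silicone doorstop wedge, 110 x 40 x 35 high, loose, leave alone. Origin under its centre.
- peg: green plastic clothes peg, 75 x 15 x 12, lying loose, leave alone. Origin under its centre.

How it is judged:
By the outcome, as a careful person would: the job done as asked, in the order asked, and still so for the second after the job is handed in, with the robot touching nothing.
It also fails if it takes over 58 s, if anything falls off the work surface, if the arm or the gripper's body presses on something with over 40 N, if the wrist force passes 120 N, or if a joint passes its speed limit or range.

## Robot

A 6-joint arm with a two-finger parallel gripper is mounted at the origin on the work surface. World frame = base frame: x ahead of the robot, y to its left, z up, the work surface at z = 0. Lengths are in m, angles in rad, forces in N, time in s.
With the tool pointing down it reaches from about 0.375 to 0.975 m from the base axis. Payload 3.8 kg.
Tool frame: the origin (TCP) lies midway between the tips of the shut fingers; the grasp point (between the pads) lies 19 mm behind it; z points along the fingers, y is the direction in which the jaws open and shut (so a half turn about z gives the same grasp; the last joint's range is limited). The gripper opens to 85 mm and grips with 20 to 120 N. Pads are 22 mm wide; open, the fingers measure 114 mm over their backs; the gripper's body (76 mm by 85 mm) begins 54 mm behind the grasp point. The pads swing forward as they close: fully open they stand 13 mm farther back than shut.
Start: joints at [1.134, 0.264, 1.604, -0, 1.274, -0.037], TCP at [0.263, 0.622, 0.231] pointing down, gripper open.
Joint ranges: [-2.63, 2.63], [-0.94, 2.18], [0.31, 2.57], [-1.31, 4.45], [0, 2.66], [-2.55, 2.55]. Speed limits (rad/s): [2.57, 2.57, 3.14, 3.14, 3.14, 3.14].

## Interface

Orientations are given as a rotation vector (axis times angle).
In Python, from workcell import bot gives the robot as it stands.
- The arm moves only by the tool drive_tool, never from a script. Its argument "steps" is a list of rows, each a list of 2 entries, a list of its own where there are three numbers: the shift along the tool's x, y, z in mm, then the turn about the tool's z in degrees. In form: [[[dx, dy, dz], twist], ...]. A call has 1 to 8 rows; each row shifts and turns the commanded pose from where the row before left it, along the tool's axes as they then stand; what a row does not reach is not made up. A row lasts 1/12 s, in which the tool goes at most 41.7 mm and 7.16 degrees, less where a joint would pass 70% of its speed; a pose out of reach is approached as far as the arm can. A call is refused whole if a number of a shift passes 41.7 or a number of a turn 7.16, either way. A call with a gripper value outside its range is refused whole. "jaw" is the opening, from 0 (shut) to 1 (fully open), set as the call begins (left out, the last holds). The fingers move at their own pace and stop on an object; "force" is the grip in N (left out, the last holds). Time passes only in rows, so rows that do not move let the fingers close. It gives the time, the measured TCP pose, the force and the opening at its end, in the units of the state.
- bot.read_state(): the state, without advancing time (a new reading comes with each control period).
- bot.read_camera(name): name is "scene" or "top"; returns the picture (480x640x3 uint8, red, green, blue); there is no depth.
- bot.camera_info(name): a dict with "fx", "fy", "cx", "cy" (pixels), "D" ([k1, k2, p1, p2, k3] as OpenCV has them; the pictures are not rectified), "position" and "attitude" of the camera in the world. Camera axes: x right, y down, z forward; pixel columns grow to the right and rows downward; lengths in m; the calibration is good to about 2 mm. A picture is of the moment at which its call begins. camera_info takes no time and is no camera call.
- bot.finish_job(): hands the job in, once; it reports no verdict.
The state is a dict: "time": time; "q": joint angles; "joint_vel": joint speeds; "joint_torque": joint torques, N m; "tool_pos": TCP position; "tcp_rot": TCP orientation; "wrist_force": force on the tool from outside, world axes, zero at the start; "torque": the same for the moment, N m; "width": opening from 0.0 (shut) to 1.0 (fully open).
Only numpy, scipy, OpenCV 4.12 (cv2) and the standard library are available. Lean on these libraries where they do the work, as an engineer would, in place of code of your own. Each camera call takes 0.05 s, during which the arm holds its last target.

## Working session

There is one attempt and no reset: what is moved stays moved. The work goes in short steps, Python scripts to look and compute and a tool call to move; the robot and the scene stay as the last step left them, time stands still between calls to the robot, and variables do not carry over. Pictures are saved under pics/ and viewed, and the job is handed in when it is done.

Besides the shell and the picture viewer there is one more tool, called after "Call:" as a command line: name --argument value ..., lists and objects as JSON in quotes. drive_tool: Moves the arm, as the interface text tells. Its arguments: {"type":"object","properties":{"steps":{"type":"array","items":{"type":"array"}},"jaw":{"type":"number"},"force":{"type":"number"}},"required":["steps"]}

```bash
mkdir -p pics; cat > h.py <<'E'
import numpy as np, cv2, json
from workcell import bot
from scipy.spatial.transform import Rotation as R
E
python3 - <<'E'
from h import *
s=bot.read_state(); print(s['time'],s['tool_pos'],s['tcp_rot'],s['wrist_force'])
for n in ['scene','top']:
    im=bot.read_camera(n); cv2.imwrite(f'pics/{n}0.png',im[:,:,::-1]); print(bot.camera_info(n))
E
```

```text
0.0 [0.26243408 0.62111177 0.22996444] [-0.62378107 -3.07850385  0.00340346] [ 1.02709408 -0.48120997  0.05545015]
{'fx': 468.36339016791504, 'fy': 468.36339016791504, 'cx': 313.2863982899983, 'cy': 230.26565885640537, 'D': array([0.04035578, 0.        , 0.        , 0.        , 0.        ]), 'position': array([0.92080039, 0.2775549 , 0.9737884 ]), 'attitude': array([-1.34149402, -2.5068773 ,  0.63847378])}
{'fx': 543.7592392587369, 'fy': 543.7592392587369, 'cx': 321.79032619820526, 'cy': 244.85160226207805, 'D': array([-0.09996615,  0.        ,  0.        ,  0.        ,  0.        ]), 'position': array([0.4889043 , 0.00957259, 1.27254005]), 'attitude': array([-2.18481904,  2.19109689, -0.0561497 ])}
```

View pics/scene0.png

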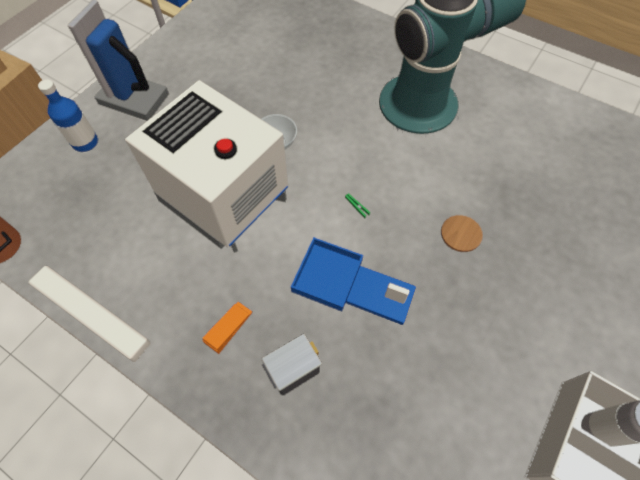

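View pics/top0.png

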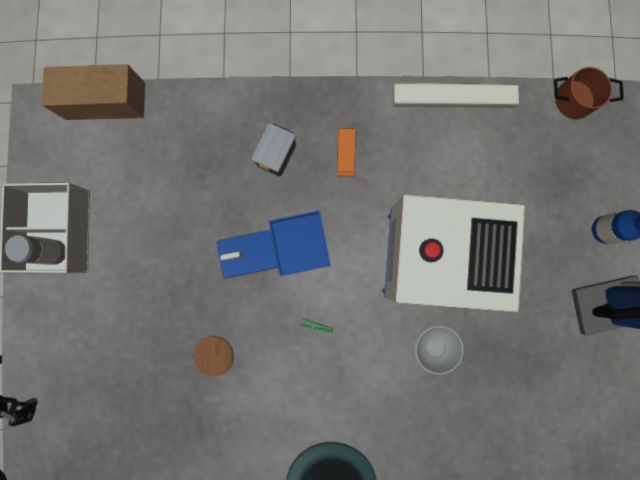

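The scene view shows the machine's bay front facing right and downward, with its foot running from about (233,245) to (285,195). The tray is at about (350,280), with its fin at (397,293). In the top view the fin is at (231,256), the tray box is centred at (300,243), the machine top spans (400,195) to (523,310), and the button is at (432,250).

```bash
cat >> h.py <<'E'
def ray(n,px):
    c=bot.camera_info(n); K=np.array([[c['fx'],0,c['cx']],[0,c['fy'],c['cy']],[0,0,1]])
    p=cv2.undistortPoints(np.array(px,float).reshape(-1,1,2),K,c['D']).reshape(-1,2)
    d=np.c_[p,np.ones(len(p))]@R.from_rotvec(c['attitude']).as_matrix().T
    return c['position'],d
def plane(n,px,z):
    o,d=ray(n,px); return o+d*((z-o[2])/d[:,2])[:,None]
def proj(n,P):
    c=bot.camera_info(n); K=np.array([[c['fx'],0,c['cx']],[0,c['fy'],c['cy']],[0,0,1]])
    r=R.from_rotvec(c['attitude']).inv()
    return cv2.projectPoints(np.array(P,float).reshape(-1,1,3),r.as_rotvec(),-r.apply(c['position']),K,c['D'])[0].reshape(-1,2)
def blob(m):
    n,l,st,ce=cv2.connectedComponentsWithStats(m.astype(np.uint8))
    return [(st[i],ce[i],l==i) for i in np.argsort(-st[1:,4])+1]
E
python3 - <<'E'
from h import *
for n in ['scene','top']:
    im=cv2.imread(f'pics/{n}0.png'); hsv=cv2.cvtColor(im,cv2.COLOR_BGR2HSV); H,S,V=cv2.split(hsv)
    red=((H<6)|(H>174))&(S>180)&(V>120)
    for st,ce,_ in blob(red)[:2]: print(n,'red',st,ce, plane(n,[ce],.245))
    blue=(H>100)&(H<125)&(S>150)
    for st,ce,m in blob(blue)[:4]:
        print(n,'blue',st,ce)
    (x0,y0,w,h)=(280,230,150,100) if n=='scene' else (205,200,135,90)
    cv2.imwrite(f'pics/{n}_tray.png',cv2.resize(im[y0:y0+h,x0:x0+w],None,fx=5,fy=5,interpolation=cv2.INTER_CUBIC))
    (x0,y0,w,h)=(120,75,180,180) if n=='scene' else (375,180,160,140)
    k=3 if n=='scene' else 4
    cv2.imwrite(f'pics/{n}_mach.png',cv2.resize(im[y0:y0+h,x0:x0+w],None,fx=k,fy=k,interpolation=cv2.INTER_CUBIC))
E
```

```text
scene red [216 140  16  12 155] [224.21935484 145.23225806] [[ 0.53411588 -0.19528338  0.245     ]]
scene blue [ 291  238  124   86 5182] [346.66595909 281.8388653 ]
scene blue [  87   20   52   79 1935] [111.8997416   58.64599483]
scene blue [ 48  92  33  35 784] [ 62.95663265 110.39795918]
scene blue [ 74 136  23  15 116] [ 87.37931034 145.40517241]
top red [426 243  14  14 140] [432.59285714 249.30714286] [[ 0.54026596 -0.19302217  0.245     ]]
top blue [ 217  211  113   67 4683] [278.92910527 247.18898142]
top blue [612 211  28  29 700] [626.62142857 225.07142857]
top blue [606 287  34  25 668] [623.35778443 297.35179641]
top blue [612 318  28  10 190] [628.02631579 321.85263158]
```

View pics/scene_tray.png

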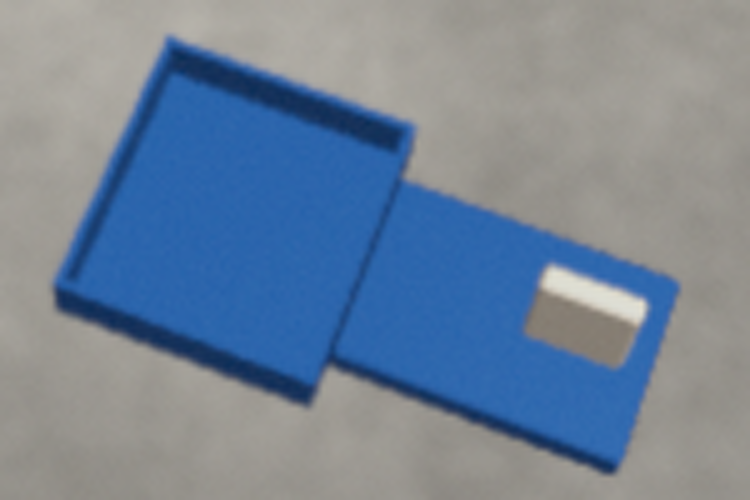

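View pics/top_tray.png

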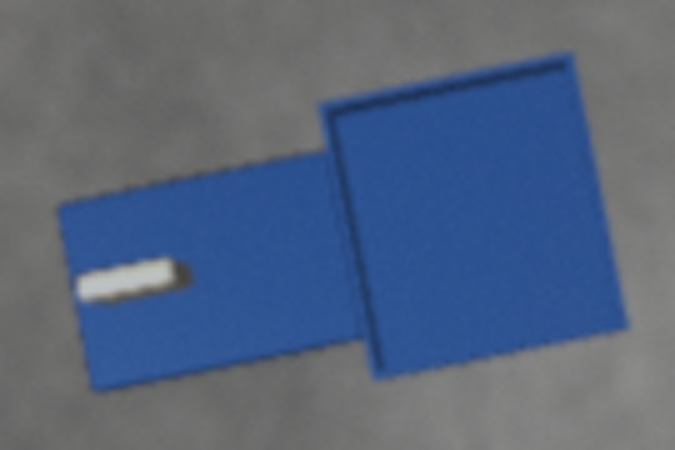

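View pics/scene_mach.png

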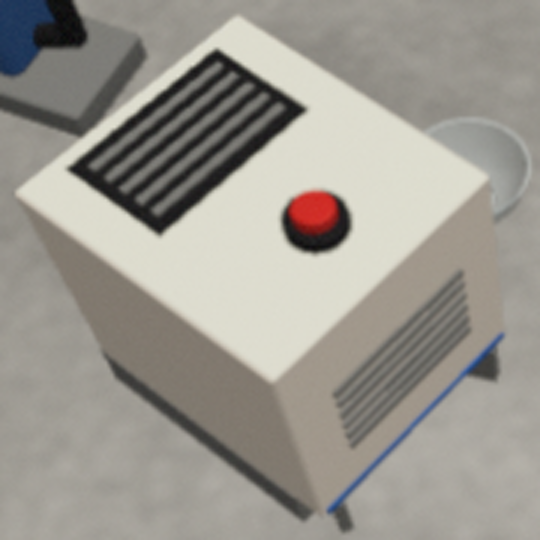

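View pics/top_mach.png

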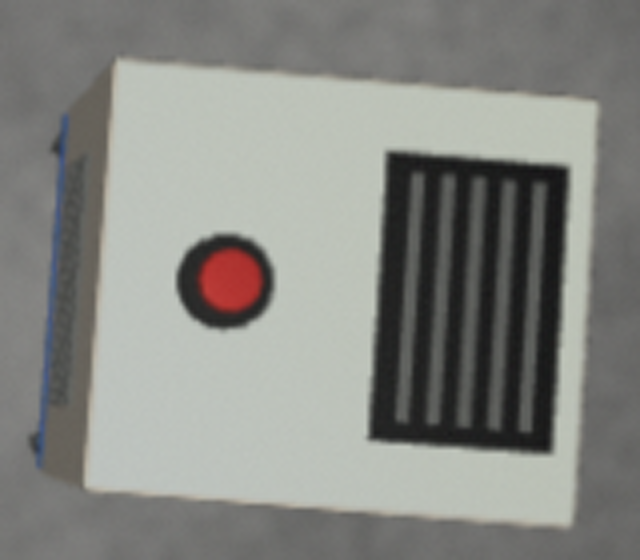

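The crops resolve the tray corners, the fin top and the machine's top face with its button. Next I convert them to metric positions.

```bash
python3 - <<'E'
from h import *
def hull_quad(m):
    c=max(cv2.findContours(m.astype(np.uint8),cv2.RETR_EXTERNAL,cv2.CHAIN_APPROX_NONE)[0],key=cv2.contourArea)
    return c.reshape(-1,2).astype(float)
for n in ['scene','top']:
    im=cv2.imread(f'pics/{n}0.png'); hsv=cv2.cvtColor(im,cv2.COLOR_BGR2HSV); H,S,V=cv2.split(hsv)
    # machine top
    if n=='scene': corners=[(238,15),(18,192),(273,381),(488,180)]; k,x0,y0=3,120,75
    else: corners=[(118,59),(599,101),(573,526),(86,490)]; k,x0,y0=4,375,180
    px=[((x+.5)/k-.5+x0,(y+.5)/k-.5+y0) for x,y in corners]
    P=plane(n,px,.235); print(n,'mach',P.round(4).tolist()); 
    print([round(np.linalg.norm(P[i]-P[i-1]),4) for i in range(4)], 'angles',[round(np.degrees(np.arctan2(*(P[i]-P[i-1])[1::-1])),2) for i in range(4)], P.mean(0))
    # tray: box top rim corners
    if n=='scene': rim=[(168,37),(57,287),(310,390),(413,126)]; deck=[(680,287),(614,465)]; fin=[(548,263),(649,300),(638,324),(541,288)]; x0,y0=280,230
    else: rim=[(319,103),(573,54),(628,327),(377,379)]; deck=[(58,204),(93,390)]; fin=[(77,277),(171,257),(175,281),(82,301)]; x0,y0=205,200
    f=lambda c:[((x+.5)/5-.5+x0,(y+.5)/5-.5+y0) for x,y in c]
    for nm,c,z in (('rim',rim,.032),('deck',deck,.02),('fin',fin,.076)):
        P=plane(n,f(c),z); print(nm,P[:,:2].round(4).tolist(),'ctr',P.mean(0).round(4),[round(np.linalg.norm(P[i]-P[i-1]),4) for i in range(len(P))],[round(np.degrees(np.arctan2(*(P[i]-P[i-1])[1::-1])),2) for i in range(len(P))])
    if n=='scene': foot=[(330,511),(503,335)]; c=[((x+.5)/3-.5+120,(y+.5)/3-.5+75) for x,y in foot]
    else: foot=[(66,115),(40,466)]; c=[((x+.5)/4-.5+375,(y+.5)/4-.5+180) for x,y in foot]
    print('bluestrip@43mm',plane(n,c,.043).round(4).tolist())
E
```

```text
scene mach [[0.4198, -0.3586, 0.235], [0.6249, -0.3747, 0.235], [0.6457, -0.1397, 0.235], [0.4431, -0.1213, 0.235]]
[np.float64(0.2385), np.float64(0.2058), np.float64(0.2359), np.float64(0.2034)] angles [np.float64(-95.6), np.float64(-4.47), np.float64(84.96), np.float64(174.82)] [ 0.53338116 -0.24859234  0.235     ]
rim [[0.5143, -0.0002], [0.6412, 0.0274], [0.6201, 0.1421], [0.4911, 0.1152]] ctr [0.5667 0.0711 0.032 ] [np.float64(0.1177), np.float64(0.1299), np.float64(0.1167), np.float64(0.1318)] [np.float64(-78.64), np.float64(12.27), np.float64(100.44), np.float64(-168.2)]
deck [[0.4879, 0.2488], [0.5735, 0.263]] ctr [0.5307 0.2559 0.02  ] [np.float64(0.0868), np.float64(0.0868)] [np.float64(-170.59), np.float64(9.41)]
fin [[0.5339, 0.2007], [0.5253, 0.2427], [0.5369, 0.2439], [0.545, 0.2037]] ctr [0.5353 0.2227 0.076 ] [np.float64(0.0115), np.float64(0.0428), np.float64(0.0117), np.float64(0.041)] [np.float64(-164.96), np.float64(101.64), np.float64(5.9), np.float64(-78.49)]
bluestrip@43mm [[0.6384, -0.1404, 0.043], [0.44, -0.1239, 0.043]]
top mach [[0.6469, -0.1416, 0.235], [
[... 326 characters left out ...]
8, -0.0003], [0.4924, 0.1143]] ctr [0.5671 0.0699 0.032 ] [np.float64(0.1294), np.float64(0.1188), np.float64(0.1277), np.float64(0.117)] [np.float64(12.0), np.float64(-79.25), np.float64(-168.81), np.float64(101.56)]
deck [[0.5737, 0.2639], [0.4875, 0.2469]] ctr [0.5306 0.2554 0.02  ] [np.float64(0.0879), np.float64(0.0879)] [np.float64(11.15), np.float64(-168.85)]
fin [[0.5375, 0.2437], [0.5463, 0.2019], [0.5357, 0.2001], [0.5269, 0.2414]] ctr [0.5366 0.2218 0.076 ] [np.float64(0.0109), np.float64(0.0427), np.float64(0.0108), np.float64(0.0423)] [np.float64(12.26), np.float64(-78.18), np.float64(-170.17), np.float64(101.96)]
bluestrip@43mm [[0.644, -0.1394, 0.043], [0.445, -0.1228, 0.043]]
```

Call:
drive_tool --steps '[[[-25.5, -16.3, 0], 0], [[-25.5, -16.3, 0], 0], [[-25.5, -16.3, 0], 0], [[-25.5, -16.3, 0], 0], [[-25.5, -16.3, 0], 0], [[-25.5, -16.3, 0], 0], [[-25.5, -16.3, 0], 0], [[-25.5, -16.3, 0], 0]]' --jaw 1

```text
time: 0.77
tool_pos: [0.4002, 0.4207, 0.2307]
tcp_rot: [-0.623, -3.079, 0.001]
wrist_force: [1.2, 0.3, -0.1]
width: 0.997
```

Call:
drive_tool --steps '[[[-25.5, -16.3, 0], 0], [[-25.5, -16.3, 0], 0], [[-25.5, -16.3, 0], 0], [[-25.5, -16.3, 0], 0], [[-25.5, -16.3, 0], 0], [[-25.5, -16.3, 0], 0], [[-25.5, -16.3, 0], 0], [[-25.5, -16.3, 0], 0]]'

```text
time: 1.43
tool_pos: [0.5374, 0.2212, 0.2308]
tcp_rot: [-0.624, -3.078, 0.001]
wrist_force: [-0.3, -0.6, 0.5]
width: 0.999
```

Call:
drive_tool --steps '[[[0, 0, 9], 6.95], [[0, 0, 9], 6.95], [[0, 0, 9], 6.95], [[0, 0, 9], 6.95], [[0, 0, 9], 6.95], [[0, 0, 9], 6.95], [[0, 0, 9], 6.95], [[0, 0, 9], 6.95]]'

```text
time: 2.1
tool_pos: [0.5366, 0.2225, 0.1582]
tcp_rot: [-1.995, -2.426, 0.002]
wrist_force: [-0.3, 0.6, 0.7]
width: 1.0
```

Call:
drive_tool --steps '[[[0, 0, 0], 0], [[0, 0, 0], 0], [[0, 0, 0], 0]]'

```text
time: 2.35
tool_pos: [0.5371, 0.2228, 0.1595]
tcp_rot: [1.984, 2.436, 0.0]
wrist_force: [0.0, 0.4, -0.8]
width: 0.998
```

```bash
cat >> h.py <<'E'
def st():
    s=bot.read_state(); M=R.from_rotvec(s['tcp_rot']).as_matrix()
    print('t',round(s['time'],2),'tcp',(s['tool_pos']*1e3).round(1),'xhead',round(np.degrees(np.arctan2(M[1,0],M[0,0])),2),'z',M[:,2].round(3),'F',s['wrist_force'].round(2),'w',round(s['width'],3),'q',s['q'].round(2)); return s,M
def todo(P,head):
    s,M=st(); h=np.degrees(np.arctan2(M[1,0],M[0,0])); d=M.T@(np.array(P)-s['tool_pos']*1e3)
    print('tool shift mm',d.round(1),'twist',round((h-head+180)%360-180,2))
E
python3 - <<'E'
from h import *
todo([536,222,40],101.4)
im=bot.read_camera('scene'); cv2.imwrite('pics/scene1.png',im[:,:,::-1])
E
```

```text
t 2.35 tcp [537.1 222.8 159.5] xhead 101.67 z [ 0.  0. -1.] F [ 0.02  0.36 -0.75] w 0.998 q [0.35 0.14 1.88 0.   1.11 0.15]
tool shift mm [ -0.5  -1.3 119.5] twist 0.27
```

View pics/scene1.png

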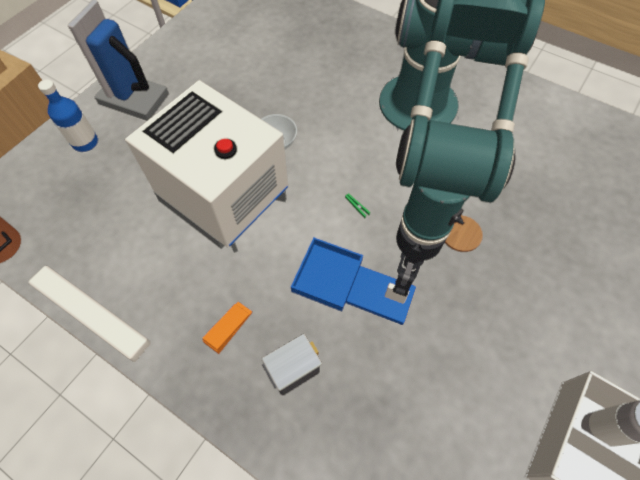

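The open jaws hover over the fin at about (400,290), and the line-up looks right. I'll descend.

Call:
drive_tool --steps '[[[-0.5, -1, 17], 0], [[0, 0, 17], 0], [[0, 0, 17], 0], [[0, 0, 17], 0], [[0, 0, 17], 0], [[0, 0, 17], 0], [[0, 0, 17], 0], [[0, 0, 0], 0]]'

```text
time: 3.07
tool_pos: [0.5339, 0.2212, 0.0374]
tcp_rot: [-1.984, -2.432, 0.007]
wrist_force: [-0.7, -0.8, -0.6]
width: 1.002
```

Call:
drive_tool --steps '[[[0, 0, 0], 0], [[0, 0, 0], 0], [[0, 0, 0], 0], [[0, 0, 0], 0], [[0, 0, 0], 0], [[0, 0, 0], 0], [[0, 0, 0], 0], [[0, 0, 0], 0]]' --jaw 0 --force 40

```text
time: 3.73
tool_pos: [0.537, 0.2223, 0.0412]
tcp_rot: [1.987, 2.432, 0.002]
wrist_force: [0.6, 1.1, 5.0]
width: 0.134
```

```bash
python3 - <<'E'
from h import *
st()
im=bot.read_camera('top'); cv2.imwrite('pics/top2.png',im[:,:,::-1]); cv2.imwrite('pics/top2c.png',cv2.resize(im[180:300,190:350,::-1],None,fx=4,fy=4,interpolation=cv2.INTER_CUBIC))
E
```

```text
t 3.73 tcp [537.  222.3  41.2] xhead 101.51 z [ 0.002  0.001 -1.   ] F [0.58 1.05 5.03] w 0.134 q [ 0.35  0.28  1.97 -0.    0.89  0.15]
```

View pics/top2c.png

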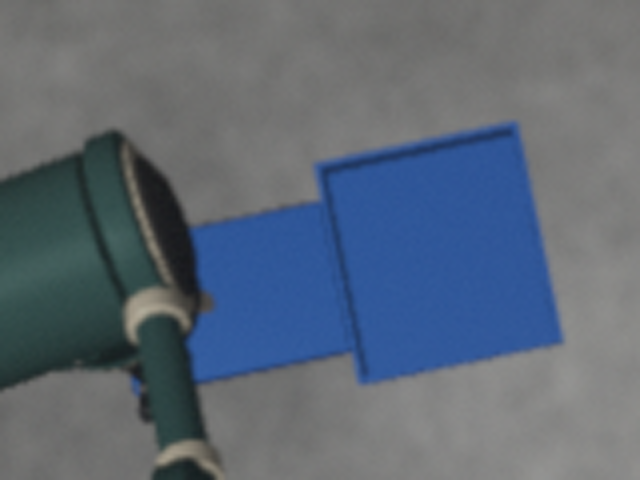

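The grip holds: the width reads 11.4 mm on the 12 mm fin. Next I turn the tray to the machine's heading and shift it onto the bay axis.

Call:
drive_tool --steps '[[[0, 4.6, -0.5], 2.05], [[0, 4.6, 0], 2.05], [[0, 4.6, 0], 2.05], [[0, 4.6, 0], 2.05], [[0, 4.6, 0], 2.05], [[0, 4.6, 0], 2.05], [[0, 4.6, 0], 2.05], [[0, 4.6, 0], 2.05]]'

```text
time: 4.45
tool_pos: [0.572, 0.2257, 0.0413]
tcp_rot: [-2.315, -2.121, 0.001]
wrist_force: [-0.9, 3.0, 2.7]
width: 0.133
```

Call:
drive_tool --steps '[[[0, 0, 0], 0], [[0, 0, 0], 0], [[0, 0, 0], 0], [[0, 0, 0], 0]]'

```text
time: 4.78
tool_pos: [0.5731, 0.2255, 0.0413]
tcp_rot: [-2.315, -2.124, -0.003]
wrist_force: [0.9, 5.4, 3.6]
width: 0.136
```

```bash
cat >> h.py <<'E'
O=np.array([.544,-.1305]); A=np.radians(-94.9); u=np.array([np.cos(A),np.sin(A)]); v=np.array([-u[1],u[0]])
def mf(p): r=np.asarray(p)[...,:2]-O; return np.stack([r@u,r@v],-1)*1e3
E
python3 - <<'E'
from h import *
s,M=st(); print('tcp in machine',mf(s['tool_pos']))
for n in ['top','scene']:
    im=bot.read_camera(n); cv2.imwrite(f'pics/{n}3.png',im[:,:,::-1])
    x,y,w,h=(200,170,160,120) if n=='top' else (280,220,160,120)
    cv2.imwrite(f'pics/{n}3c.png',cv2.resize(im[y:y+h,x:x+w,::-1],None,fx=5,fy=5,interpolation=cv2.INTER_CUBIC))
E
```

```text
t 4.78 tcp [573.1 225.5  41.3] xhead 85.08 z [ 0.001  0.001 -1.   ] F [0.92 5.39 3.59] w 0.136 q [0.33 0.33 1.89 0.   0.91 0.42]
tcp in machine [-357.19616973   -1.3780497 ]
```

View pics/top3c.png

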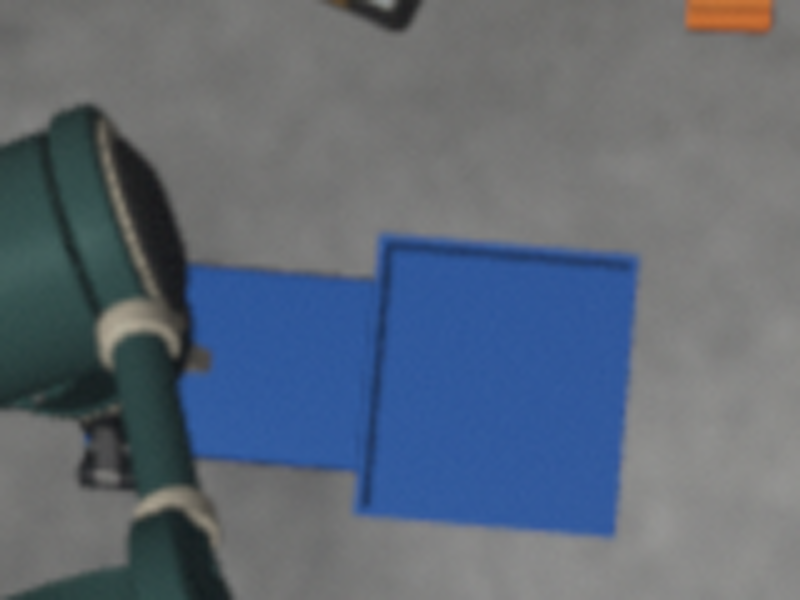

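View pics/scene3c.png

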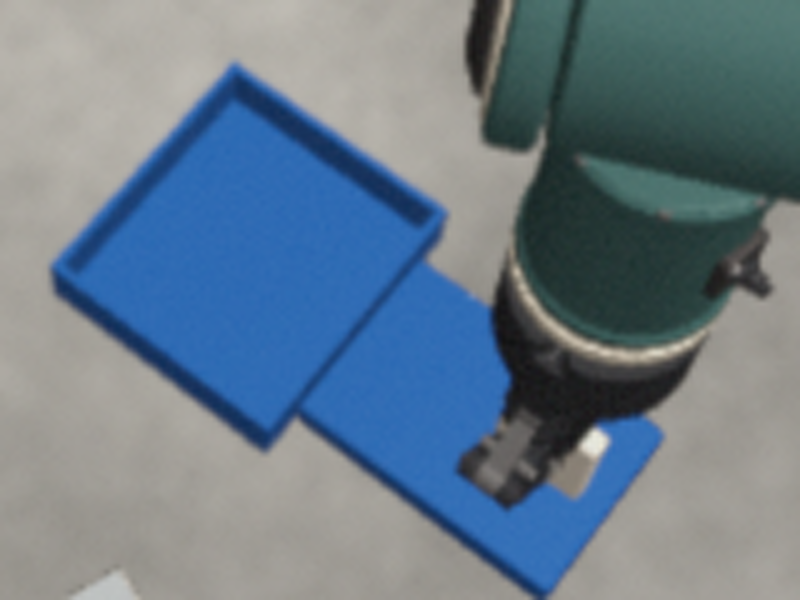

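The tray is now roughly aligned. In the top crop the rim corners are at (380,235), (637,257), (614,536) and (355,514). I'll measure them in the machine frame.

```bash
cat >> h.py <<'E'
def rim(n,c,k,x0,y0,z=.032):
    P=plane(n,[((x+.5)/k-.5+x0,(y+.5)/k-.5+y0) for x,y in c],z); q=mf(P); print(n,q.round(1).tolist(),'ctr',q.mean(0).round(2),'side',[round(np.linalg.norm(q[i]-q[i-1]),1) for i in range(4)],'yaw',[round((np.degrees(np.arctan2(*(q[i]-q[i-1])[::-1]))+45)%90-45,2) for i in range(4)])
E
python3 - <<'E'
from h import *
rim('top',[(380,235),(637,257),(614,536),(355,514)],5,200,170)
rim('scene',[(235,65),(53,270),(268,438),(445,213)],5,280,220)
for n in ('top','scene'):
    pass
P=plane('scene',[(345,195)],.012)
# machine front centre estimates vs model
for n,c,k,x0,y0 in (('scene',[(273,381),(488,180)],3,120,75),('top',[(118,59),(86,490)],4,375,180)):
    print(n,mf(plane(n,[((x+.5)/k-.5+x0,(y+.5)/k-.5+y0) for x,y in c],.235)).round(1).tolist())
E
```

```text
top [[-261.3, 61.1], [-142.9, 60.7], [-142.8, -67.4], [-261.5, -67.3]] ctr [-202.11   -3.24] side [np.float64(128.4), np.float64(118.5), np.float64(128.1), np.float64(118.7)] yaw [np.float64(-0.07), np.float64(-0.23), np.float64(0.02), np.float64(-0.07)]
scene [[-144.1, -68.6], [-144.2, 60.6], [-263.8, 62.8], [-261.8, -67.8]] ctr [-203.5    -3.24] side [np.float64(117.7), np.float64(129.2), np.float64(119.6), np.float64(130.7)] yaw [np.float64(-0.37), np.float64(0.07), np.float64(-1.04), np.float64(0.89)]
scene [[0.5, 102.1], [-0.5, -101.3]]
top [[2.3, 103.4], [2.3, -103.8]]
```

Call:
drive_tool --steps '[[[-10, 0.5, 0], 0], [[-16, 0.5, 0], 0], [[-16, 0.5, 0], 0], [[-16, 0.5, 0], 0], [[-16, 0.5, 0], 0], [[-16, 0.3, 0], 0], [[-16, 0, 0], 0], [[-10, 0, 0], 0]]'

```text
time: 5.55
tool_pos: [0.5659, 0.1083, 0.0412]
tcp_rot: [2.314, 2.124, 0.002]
wrist_force: [0.5, 6.8, 4.2]
width: 0.131
```

Call:
drive_tool --steps '[[[0, 0, 0], 0], [[0, 0, 0], 0], [[0, 0, 0], 0]]'

```text
time: 5.8
tool_pos: [0.5657, 0.1068, 0.0412]
tcp_rot: [2.312, 2.124, -0.003]
wrist_force: [-0.5, -4.2, 6.2]
width: 0.134
```

```bash
python3 - <<'E'
from h import *
s,M=st(); print('tcp in machine',mf(s['tool_pos']))
for n in ['top','scene']:
    im=bot.read_camera(n); cv2.imwrite(f'pics/{n}4.png',im[:,:,::-1])
    x,y,w,h=(265,180,160,120) if n=='top' else (215,165,160,120)
    cv2.imwrite(f'pics/{n}4c.png',cv2.resize(im[y:y+h,x:x+w,::-1],None,fx=5,fy=5,interpolation=cv2.INTER_CUBIC))
E
```

```text
t 5.8 tcp [565.7 106.8  41.2] xhead 85.15 z [ 0.    -0.003 -1.   ] F [-0.49 -4.19  6.22] w 0.134 q [ 0.15  0.27  1.98 -0.    0.89  0.23]
tcp in machine [-238.30902125    1.38933554]
```

View pics/top4c.png

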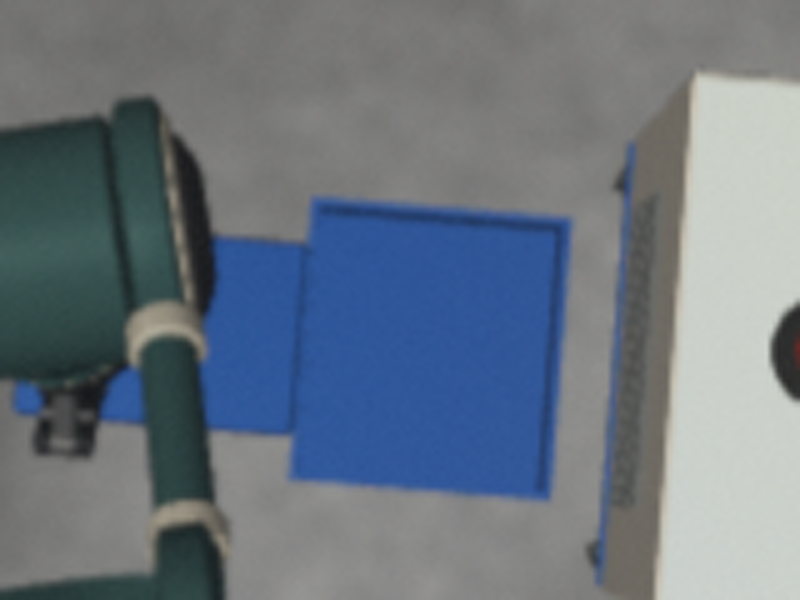

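View pics/scene4c.png

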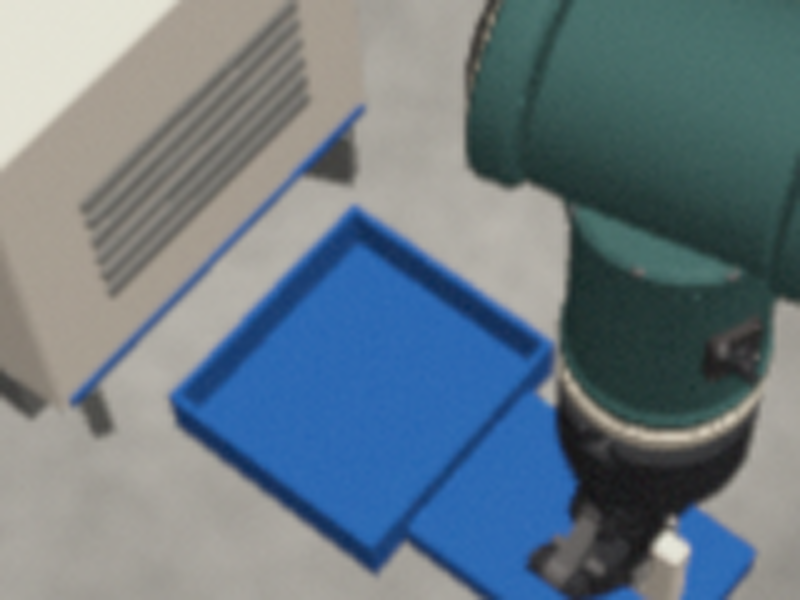

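```bash
python3 - <<'E'
from h import *
rim('top',[(314,198),(571,219),(548,498),(291,478)],5,265,180)
rim('scene',[(355,208),(173,397),(378,560),(551,345)],5,215,165)
g=lambda n,c,x0,y0,z:print(n,z,mf(plane(n,[((x+.5)/5-.5+x0,(y+.5)/5-.5+y0) for x,y in c],z)).round(1).tolist())
for z in (.043,.047,): g('top',[(631,143),(599,582)],265,180,z); g('scene',[(73,402),(363,108)],215,165,z)
g('top',[(616,188),(590,560)],265,180,0); g('scene',[(105,435),(352,183)],215,165,0)
E
```

```text
top [[-142.3, 64.9], [-24.1, 64.9], [-24.7, -63.2], [-142.2, -63.7]] ctr [-83.33   0.72] side [np.float64(128.6), np.float64(118.2), np.float64(128.1), np.float64(117.5)] yaw [np.float64(0.04), np.float64(0.04), np.float64(-0.29), np.float64(0.27)]
scene [[-25.4, -64.1], [-25.6, 62.8], [-148.8, 66.0], [-142.5, -64.0]] ctr [-85.57   0.19] side [np.float64(117.1), np.float64(127.0), np.float64(123.2), np.float64(130.2)] yaw [np.float64(-0.06), np.float64(0.12), np.float64(-1.48), np.float64(2.78)]
top 0.043 [[-0.4, 100.7], [0.2, -99.1]]
scene 0.043 [[2.6, 95.6], [2.8, -104.3]]
top 0.047 [[-0.9, 100.2], [-0.2, -99.0]]
scene 0.047 [[0.7, 96.6], [0.9, -102.4]]
top 0 [[-1.2, 84.7], [-0.0, -90.3]]
scene 0 [[-0.3, 87.4], [-0.9, -87.9]]
```

```bash
python3 - <<'E'
from h import *
from itertools import product
# cylinder face (rightmost) top & scene: triangulate approx centre of face disc
a,da=ray('top',[(265+185/5,180+200/5)]); b,db=ray('scene',[(215+480/5,165+110/5)])
da=da[0]/np.linalg.norm(da);db=db[0]/np.linalg.norm(db)
t=np.linalg.lstsq(np.c_[da,-db],b-a,rcond=None)[0]; print(a+da*t[0],b+db*t[1],mf((a+da*t[0])))
for z in (.2,.25,.3,.35,.4): print(z,mf(plane('top',[(265+205/5,180+200/5)],z)))
E
```

```text
[0.58428653 0.04941231 0.3640151 ] [0.58648793 0.04601719 0.36409733] [-182.69592992   24.77173477]
0.2 [[-183.42581006   41.96180747]]
0.25 [[-181.1615009    36.88876998]]
0.3 [[-178.89719174   31.81573249]]
0.35 [[-176.63288257   26.742695  ]]
0.4 [[-174.36857341   21.66965751]]
```

Call:
drive_tool --steps '[[[-8, -0.3, 0], 0], [[-8, -0.3, 0], 0], [[-8, 0, 0], 0], [[-8, 0, 0], 0], [[-8, 0, 0], 0], [[-8, 0, 0], 0], [[-8, 0, 0], 0], [[0, 0, 0], 0]]'

```text
time: 6.57
tool_pos: [0.5604, 0.0522, 0.0412]
tcp_rot: [2.314, 2.124, 0.0]
wrist_force: [-0.1, 0.7, 6.1]
width: 0.136
```

Call:
drive_tool --steps '[[[-8, 0, 0], 0], [[-8, 0, 0], 0], [[-8, 0, 0], 0], [[-8, 0, 0], 0], [[-8, 0, 0], 0], [[-8, 0, 0], 0], [[-6, 0, 0], 0], [[0, 0, 0], 0]]'

```text
time: 7.23
tool_pos: [0.5557, -0.0013, 0.0412]
tcp_rot: [2.314, 2.124, 0.0]
wrist_force: [0.3, 1.7, 6.0]
width: 0.136
```

Call:
drive_tool --steps '[[[0, 0, 0], 0], [[0, 0, 0], 0], [[0, 0, 0], 0], [[0, 0, 0], 0]]'

```text
time: 7.57
tool_pos: [0.5558, -0.0013, 0.0412]
tcp_rot: [2.313, 2.125, -0.001]
wrist_force: [0.8, 1.3, 6.8]
width: 0.133
```

```bash
python3 - <<'E'
from h import *
s,M=st(); print('tcp in machine',mf(s['tool_pos']))
im=bot.read_camera('scene'); cv2.imwrite('pics/scene5.png',im[:,:,::-1])
x,y,w,h=(215,145,160,120)
cv2.imwrite('pics/scene5c.png',cv2.resize(im[y:y+h,x:x+w,::-1],None,fx=5,fy=5,interpolation=cv2.INTER_CUBIC))
E
```

```text
t 7.57 tcp [555.8  -1.3  41.2] xhead 85.14 z [ 0.    -0.001 -1.   ] F [0.81 1.27 6.81] w 0.133 q [-0.05  0.23  2.03 -0.    0.88  0.04]
tcp in machine [-129.72743244    0.67837366]
```

View pics/scene5c.png

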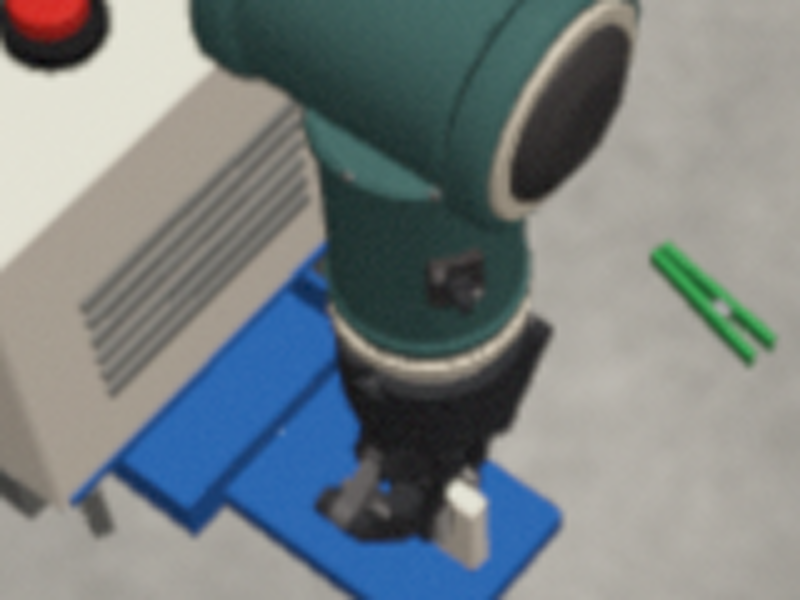

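The box is entering the bay centred, with free roof clearance. I'll advance to just before the earliest buffer position.

Call:
drive_tool --steps '[[[-4, 0, 0], 0], [[-4, 0, 0], 0], [[-4, 0, 0], 0], [[-4, 0, 0], 0], [[-3, 0, 0], 0], [[0, 0, 0], 0], [[0, 0, 0], 0]]'

```text
time: 8.2
tool_pos: [0.5542, -0.0194, 0.0412]
tcp_rot: [2.314, 2.125, 0.001]
wrist_force: [-0.5, 4.1, 5.9]
width: 0.133
```

Call:
drive_tool --steps '[[[-1, 0, 0], 0], [[-1, 0, 0], 0], [[-1, 0, 0], 0], [[0, 0, 0], 0]]'

```text
time: 8.53
tool_pos: [0.5539, -0.0219, 0.0412]
tcp_rot: [-2.314, -2.125, -0.002]
wrist_force: [0.8, 7.0, 6.0]
width: 0.135
```

Call:
drive_tool --steps '[[[-1, 0, 0], 0], [[-1, 0, 0], 0], [[-1, 0, 0], 0], [[0, 0, 0], 0]]'

```text
time: 8.87
tool_pos: [0.5537, -0.0248, 0.0412]
tcp_rot: [-2.314, -2.125, -0.002]
wrist_force: [1.0, 6.6, 6.1]
width: 0.136
```

Call:
drive_tool --steps '[[[0, 0, -0.5], 0], [[0, 0, 0], 0], [[0, 0, 0], 0]]'

```text
time: 9.12
tool_pos: [0.5533, -0.0253, 0.0412]
tcp_rot: [-2.314, -2.125, 0.0]
wrist_force: [0.3, 4.6, 4.2]
width: 0.133
```

Call:
drive_tool --steps '[[[-1, 0, 0], 0], [[-1, 0, 0], 0], [[0, 0, 0], 0], [[0, 0, 0], 0]]'

```text
time: 9.45
tool_pos: [0.5532, -0.0273, 0.0412]
tcp_rot: [-2.314, -2.124, -0.0]
wrist_force: [1.4, 5.1, 4.8]
width: 0.136
```

Call:
drive_tool --steps '[[[0, 0, -0.8], 0], [[0, 0, 0], 0], [[0, 0, 0], 0]]'

```text
time: 9.7
tool_pos: [0.5523, -0.028, 0.0413]
tcp_rot: [-2.314, -2.124, 0.003]
wrist_force: [0.1, 1.0, -1.0]
width: 0.132
```

Call:
drive_tool --steps '[[[-1, 0, 0], 0], [[-1, 0, 0], 0], [[-1, 0, 0], 0], [[0, 0, 0], 0]]'

```text
time: 10.03
tool_pos: [0.5524, -0.0309, 0.0416]
tcp_rot: [-2.314, -2.124, 0.002]
wrist_force: [0.9, -0.0, -2.8]
width: 0.132
```

Call:
drive_tool --steps '[[[-1, 0, 0], 0], [[-1, 0, 0], 0], [[-1, 0, 0], 0], [[0, 0, 0], 0]]'

```text
time: 10.37
tool_pos: [0.5525, -0.0337, 0.0419]
tcp_rot: [-2.315, -2.124, 0.001]
wrist_force: [0.2, 0.1, -3.8]
width: 0.131
```

Friction is now almost gone and the buffer has not been met yet. I'll settle the tray slightly back onto the shelf and continue.

Call:
drive_tool --steps '[[[-1, 0, 0.5], 0], [[-1, 0, 0], 0], [[-1, 0, 0], 0], [[0, 0, 0], 0]]'

```text
time: 10.7
tool_pos: [0.5526, -0.0366, 0.0416]
tcp_rot: [2.314, 2.124, -0.0]
wrist_force: [0.8, -0.0, -1.7]
width: 0.131
```

Call:
drive_tool --steps '[[[-1, 0, 0], 0], [[-1, 0, 0], 0], [[-1, 0, 0], 0], [[0, 0, 0], 0]]'

```text
time: 11.03
tool_pos: [0.5523, -0.0397, 0.0416]
tcp_rot: [2.314, 2.124, -0.0]
wrist_force: [0.5, 0.1, -3.5]
width: 0.135
```

Call:
drive_tool --steps '[[[-1, 0, 0], 0], [[-1, 0, 0], 0], [[0, 0, 0], 0]]'

```text
time: 11.28
tool_pos: [0.5521, -0.0416, 0.0416]
tcp_rot: [2.314, 2.124, -0.0]
wrist_force: [-0.7, -0.2, -2.7]
width: 0.137
```

Call:
drive_tool --steps '[[[-1, 0, 0.3], 0], [[-1, 0, 0], 0], [[0, 0, 0], 0]]'

```text
time: 11.53
tool_pos: [0.552, -0.0436, 0.0413]
tcp_rot: [2.314, 2.124, -0.0]
wrist_force: [-0.2, 1.0, -2.0]
width: 0.13
```

Call:
drive_tool --steps '[[[-1, 0, 0], 0], [[-1, 0, 0], 0], [[0, 0, 0], 0]]'

```text
time: 11.78
tool_pos: [0.5518, -0.0456, 0.0413]
tcp_rot: [2.314, 2.124, -0.0]
wrist_force: [-0.6, 0.1, -2.4]
width: 0.134
```

Call:
drive_tool --steps '[[[-1, 0, 0], 0], [[-1, 0, 0], 0], [[0, 0, 0], 0]]'

```text
time: 12.03
tool_pos: [0.5516, -0.0476, 0.0413]
tcp_rot: [2.314, 2.124, -0.0]
wrist_force: [0.0, 0.5, -2.0]
width: 0.134
```

Front edge is at about 132 mm, still free.

Call:
drive_tool --steps '[[[-1, 0, 0], 0], [[-1, 0, 0], 0], [[0, 0, 0], 0]]'

```text
time: 12.28
tool_pos: [0.5517, -0.0486, 0.0415]
tcp_rot: [-2.315, -2.123, -0.002]
wrist_force: [1.5, 4.4, -1.7]
width: 0.136
```

Call:
drive_tool --steps '[[[-1, 0, 0], 0], [[-1, 0, 0], 0], [[0, 0, 0], 0]]'

```text
time: 12.53
tool_pos: [0.5516, -0.0499, 0.0416]
tcp_rot: [-2.314, -2.122, -0.003]
wrist_force: [1.1, 7.3, -0.8]
width: 0.138
```

Call:
drive_tool --steps '[[[-1, 0, 0], 0], [[-1, 0, 0], 0], [[0, 0, 0], 0]]'

```text
time: 12.78
tool_pos: [0.5515, -0.0514, 0.0417]
tcp_rot: [-2.314, -2.122, -0.004]
wrist_force: [0.9, 8.9, -0.3]
width: 0.134
```

The buffer was met at TCP y ≈ -0.0485 and is giving way. I'll press a little further.

Call:
drive_tool --steps '[[[-1, 0, 0], 0], [[0, 0, 0], 0], [[0, 0, 0], 0]]'

```text
time: 13.03
tool_pos: [0.5514, -0.0521, 0.0417]
tcp_rot: [-2.314, -2.122, -0.004]
wrist_force: [1.0, 9.3, 0.1]
width: 0.138
```

Call:
drive_tool --steps '[[[-1, 0, 0], 0], [[0, 0, 0], 0], [[0, 0, 0], 0], [[0, 0, 0], 0]]'

```text
time: 13.37
tool_pos: [0.5513, -0.0529, 0.0417]
tcp_rot: [-2.314, -2.122, -0.005]
wrist_force: [0.9, 10.2, 0.7]
width: 0.135
```

Call:
drive_tool --steps '[[[-0.8, 0, 0], 0], [[0, 0, 0], 0], [[0, 0, 0], 0], [[0, 0, 0], 0]]'

```text
time: 13.7
tool_pos: [0.5513, -0.0535, 0.0418]
tcp_rot: [-2.314, -2.122, -0.005]
wrist_force: [0.7, 11.5, 0.5]
width: 0.135
```

Call:
drive_tool --steps '[[[1, 0, 0], 0], [[0.5, 0, 0], 0], [[0, 0, 0], 0], [[0, 0, 0], 0]]'

```text
time: 14.03
tool_pos: [0.5512, -0.0534, 0.0415]
tcp_rot: [-2.314, -2.123, -0.002]
wrist_force: [-0.2, 6.6, -0.5]
width: 0.133
```

The buffer stays in while the force drops. I'll relieve the rest and open the jaws.

Call:
drive_tool --steps '[[[1, 0, 0], 0], [[0, 0, 0], 0], [[0, 0, 0], 0]]'

```text
time: 14.28
tool_pos: [0.5512, -0.0534, 0.0413]
tcp_rot: [-2.315, -2.124, -0.001]
wrist_force: [1.5, 4.0, -1.2]
width: 0.135
```

Call:
drive_tool --steps '[[[0, 0, 0], 0], [[0, 0, 0], 0], [[0, 0, 0], 0], [[0, 0, 0], 0], [[0, 0, 0], 0], [[0, 0, 0], 0], [[0, 0, 0], 0], [[0, 0, 0], 0]]' --jaw 1

```text
time: 14.95
tool_pos: [0.551, -0.0537, 0.0413]
tcp_rot: [2.314, 2.124, -0.0]
wrist_force: [-0.1, -0.2, -0.0]
width: 0.996
```

```bash
python3 - <<'E'
from h import *
s,M=st(); print('tcp in machine',mf(s['tool_pos']))
im=bot.read_camera('scene')
x,y,w,h=(215,145,160,120)
cv2.imwrite('pics/scene6c.png',cv2.resize(im[y:y+h,x:x+w,::-1],None,fx=5,fy=5,interpolation=cv2.INTER_CUBIC))
E
```

```text
t 14.95 tcp [551.  -53.7  41.3] xhead 85.09 z [-0. -0. -1.] F [-0.1  -0.2  -0.03] w 0.996 q [-0.14  0.23  2.03 -0.    0.88 -0.06]
tcp in machine [-77.11014632   0.42243977]
```

View pics/scene6c.png

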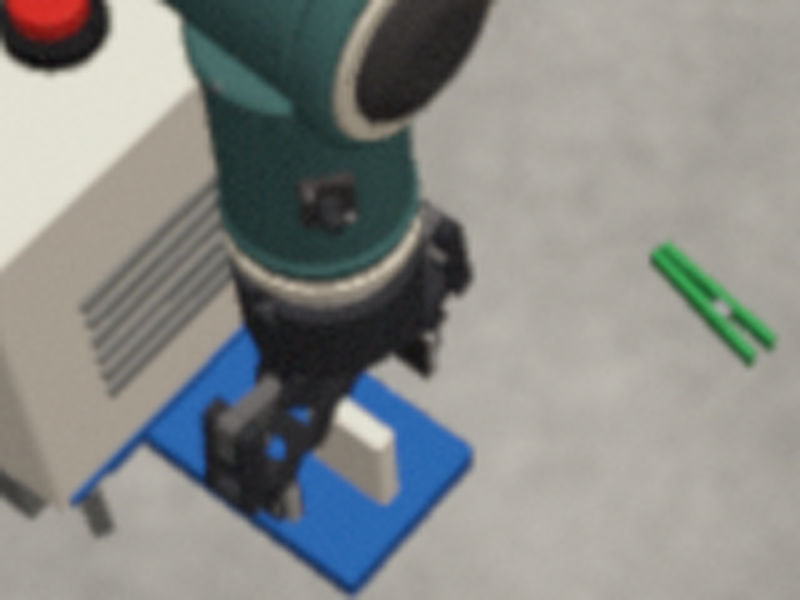

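The jaws are open and clear of the fin, and the tray stayed in. I'll rise straight up, then move over the button.

Call:
drive_tool --steps '[[[0, 0, -8], 0], [[0, 0, -20], 0], [[0, 0, -36], 0], [[0, 0, -40], 0], [[0, 0, -40], 0], [[0, 0, -40], 0], [[0, 0, -40], 0], [[0, 0, -36], 0]]'

```text
time: 15.67
tool_pos: [0.551, -0.0536, 0.305]
tcp_rot: [2.313, 2.123, 0.002]
wrist_force: [0.6, -0.4, -0.2]
width: 1.001
```

Call:
drive_tool --steps '[[[0, 0, 0], 0], [[0, 0, 0], 0], [[0, 0, 0], 0]]' --jaw 0

```text
time: 15.92
tool_pos: [0.5507, -0.0536, 0.3014]
tcp_rot: [2.314, 2.124, 0.0]
wrist_force: [0.1, -0.8, -0.7]
width: 0.606
```

```bash
python3 - <<'E'
from h import *
s,M=st(); print('tcp in machine',mf(s['tool_pos']))
a,da=ray('top',[(432.6,249.3)]); b,db=ray('scene',[(224.2,145.2)])
da=da[0]/np.linalg.norm(da);db=db[0]/np.linalg.norm(db)
t=np.linalg.lstsq(np.c_[da,-db],b-a,rcond=None)[0]; P=a+da*t[0];Q=b+db*t[1];print(P,Q,mf(P),mf(Q))
print('nominal',O+.06*u)
todo([538,-191,300],85.1)
im=bot.read_camera('top'); cv2.imwrite('pics/top7.png',im[:,:,::-1])
im=bot.read_camera('scene'); cv2.imwrite('pics/scene7.png',im[:,:,::-1])
E
```

```text
t 15.92 tcp [550.7 -53.6 301.4] xhead 85.1 z [ 0. -0. -1.] F [ 0.11 -0.8  -0.73] w 0.606 q [-0.14 -0.    1.78 -0.    1.37 -0.06]
tcp in machine [-77.18996593   0.13692274]
[ 0.53982974 -0.19126236  0.25399516] [ 0.5386595  -0.18975819  0.25364006] [60.89650258  1.03511298] [59.49778739 -0.25932572]
nominal [ 0.53887498 -0.19028072]
t 15.92 tcp [550.7 -53.6 301.4] xhead 85.1 z [ 0. -0. -1.] F [ 0.11 -0.8  -0.73] w 0.606 q [-0.14 -0.    1.78 -0.    1.37 -0.06]
tool shift mm [-138.    -0.9    1.4] twist -0.0
```

View pics/scene7.png

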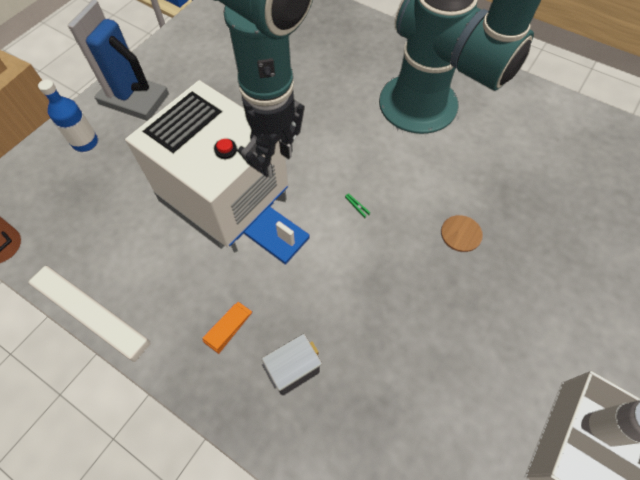

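The tray sits home with its deck outside at about (275,235), and the other items are unmoved. Two-view triangulation puts the button top at (0.539, -0.1905, 0.254).

Call:
drive_tool --steps '[[[-20, 0, 0], 0], [[-25, 0, 0], 0], [[-25, 0, 0], 0], [[-25, 0, 0], 0], [[-25, 0, 0], 0], [[-17.5, 0, 0], 0], [[0, 0, 0], 0], [[0, 0, 0], 0]]' --jaw 0

```text
time: 16.68
tool_pos: [0.5382, -0.1909, 0.2989]
tcp_rot: [-2.314, -2.119, 0.002]
wrist_force: [-1.2, 0.3, -0.4]
width: 0.001
```

Call:
drive_tool --steps '[[[0, 0, 7], 0], [[0, 0, 7], 0], [[0, 0, 7], 0], [[0, 0, 7], 0], [[0, 0, 7], 0], [[0, 0, 4], 0], [[0, 0, 0], 0], [[0, 0, 0], 0]]'

```text
time: 17.35
tool_pos: [0.5391, -0.1904, 0.2619]
tcp_rot: [-2.314, -2.124, 0.0]
wrist_force: [-0.2, 0.8, 0.8]
width: -0.004
```

```bash
python3 - <<'E'
from h import *
todo([539,-190.5,254],85.1)
for n,b in (('top',(375,180)),('scene',(170,90))):
    im=bot.read_camera(n)
    x,y=b
    cv2.imwrite(f'pics/{n}8c.png',cv2.resize(im[y:y+120,x:x+120,::-1],None,fx=4,fy=4,interpolation=cv2.INTER_CUBIC))
E
python3 -c "
import cv2,numpy as np
cv2.imwrite('pics/b8.png',np.hstack([cv2.imread('pics/%s8c.png'%n)[:, :400] for n in('top','scene')]))"
```

```text
t 17.35 tcp [ 539.1 -190.4  261.9] xhead 85.11 z [-0.001  0.    -1.   ] F [-0.21  0.78  0.76] w -0.004 q [-0.38  0.05  1.79  0.    1.3  -0.3 ]
tool shift mm [-0.1 -0.1  7.9] twist 0.01
```

View pics/b8.png

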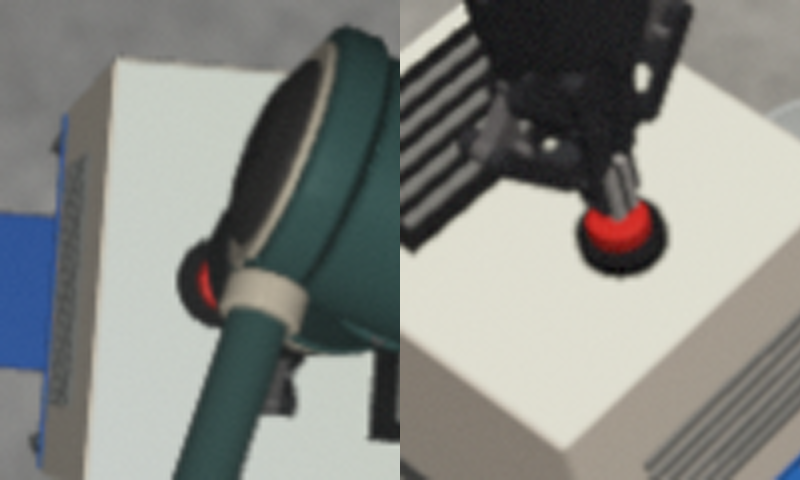

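The shut fingertips are right over the red button. I'll press in small steps while watching Fz.

Call:
drive_tool --steps '[[[0, 0, 3], 0], [[0, 0, 3], 0], [[0, 0, 2], 0], [[0, 0, 0], 0], [[0, 0, 0], 0]]'

```text
time: 17.87
tool_pos: [0.5396, -0.1909, 0.2547]
tcp_rot: [2.314, 2.123, 0.001]
wrist_force: [0.3, -0.6, 1.8]
width: 0.003
```

Call:
drive_tool --steps '[[[0, 0, 1.5], 0], [[0, 0, 1.5], 0], [[0, 0, 0], 0], [[0, 0, 0], 0]]'

```text
time: 18.2
tool_pos: [0.5397, -0.1909, 0.2517]
tcp_rot: [2.314, 2.124, 0.001]
wrist_force: [1.2, -0.1, 3.2]
width: 0.001
```

Call:
drive_tool --steps '[[[0, 0, 1.5], 0], [[0, 0, 1.5], 0], [[0, 0, 0], 0], [[0, 0, 0], 0]]'

```text
time: 18.53
tool_pos: [0.5397, -0.1909, 0.2509]
tcp_rot: [2.313, 2.123, 0.001]
wrist_force: [-3.0, 0.4, 12.5]
width: 0.001
```

The button bottomed out: the force rose to 12.5 N with travel stopped at 0.251. I'll retreat.

Call:
drive_tool --steps '[[[0, 0, -5], 0], [[0, 0, -10], 0], [[0, 0, -15], 0], [[0, 0, -20], 0], [[0, 0, -20], 0], [[0, 0, -20], 0], [[0, 0, 0], 0], [[0, 0, 0], 0]]'

```text
time: 19.2
tool_pos: [0.5395, -0.1907, 0.3392]
tcp_rot: [2.314, 2.124, 0.001]
wrist_force: [-0.7, -0.2, -0.9]
width: 0.002
```

Call:
drive_tool --steps '[[[25, 0, -5], 0], [[30, 0, 0], 0], [[30, 0, 0], 0], [[30, 0, 0], 0], [[30, 0, 0], 0], [[30, 0, 0], 0], [[25, 0, 0], 0], [[0, 0, 0], 0]]'

```text
time: 19.87
tool_pos: [0.5552, 0.0128, 0.3408]
tcp_rot: [-2.307, -2.126, 0.002]
wrist_force: [-0.2, -0.7, -1.1]
width: 0.002
```

```bash
python3 - <<'E'
from h import *
st()
for n in ['top','scene']:
    im=bot.read_camera(n); cv2.imwrite(f'pics/{n}9.png',im[:,:,::-1])
cv2.imwrite('pics/scene9c.png',cv2.resize(im[145:265,215:375,::-1],None,fx=5,fy=5,interpolation=cv2.INTER_CUBIC))
a=cv2.imread('pics/scene0.png').astype(int); b=cv2.imread('pics/scene9.png').astype(int)
for nm,(x,y,w,h) in dict(doorstop=(200,300,55,55),tin=(260,335,65,60),peg=(342,190,30,28),coaster=(438,212,50,42),bowl=(262,110,40,40)).items():
    print(nm,np.abs(a-b)[y:y+h,x:x+w].mean().round(2))
E
```

```text
t 19.87 tcp [555.2  12.8 340.8] xhead 85.32 z [-0.004  0.003 -1.   ] F [-0.23 -0.69 -1.07] w 0.002 q [-0.02 -0.01  1.71  0.    1.44  0.06]
doorstop 2.42
tin 2.47
peg 2.46
coaster 2.33
bowl 66.75
```

View pics/scene9.png

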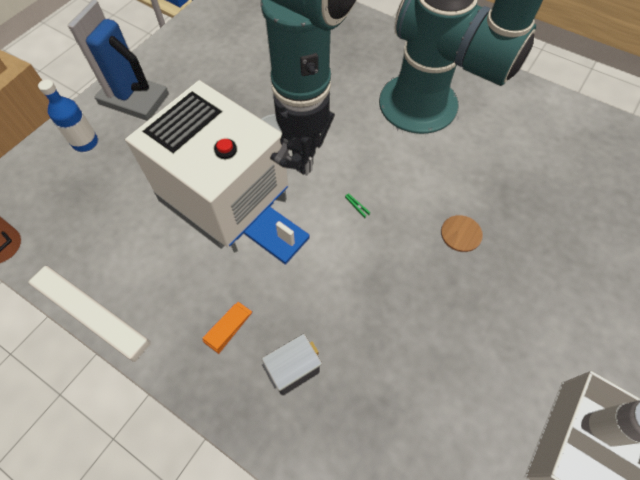

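View pics/scene9c.png

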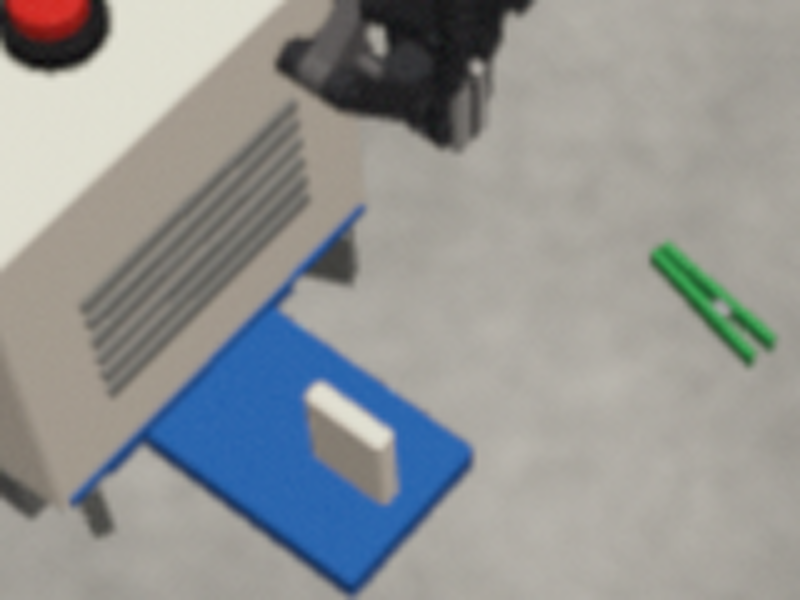

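```bash
python3 - <<'E'
from h import *
f=lambda c:[((x+.5)/5-.5+215,(y+.5)/5-.5+145) for x,y in c]
P=mf(plane('scene',f([(318,380),(398,436),(386,450),(306,394)]),.076)); print('fin',P.round(1).tolist(),P.mean(0))
P=mf(plane('scene',f([(472,447),(352,580)]),.02)); print('deck end',P.round(1).tolist(),P.mean(0))
a=cv2.imread('pics/top0.png').astype(int); b=cv2.imread('pics/top9.png').astype(int)
print('bowl top diff',np.abs(a-b)[320:380,410:468].mean(),'tin',np.abs(a-b)[118:180,248:300].mean())
st()
E
```

```text
fin [[-55.9, -6.7], [-101.5, -7.1], [-101.8, 1.4], [-56.4, 1.9]] [-78.91152652  -2.62768251]
deck end [[-110.8, -45.7], [-111.1, 40.2]] [-110.9838587    -2.72356543]
bowl top diff 8.244636015325671 tin 9.71712158808933
t 19.97 tcp [555.4   9.4 341.2] xhead 85.22 z [-0.004 -0.    -1.   ] F [ 0.61  0.24 -0.27] w 0.003 q [-0.03 -0.01  1.71 -0.    1.44  0.06]
```

```bash
python3 - <<'E'
import cv2,numpy as np
a=cv2.imread('pics/top0.png'); b=cv2.imread('pics/top9.png')
print((b.astype(int)-a)[400:460,500:600].mean(),(b.astype(int)-a)[120:180,250:300].mean())
c=lambda i:cv2.resize(i[310:390,400:480],None,fx=5,fy=5)
cv2.imwrite('pics/bowl9.png',np.hstack([c(a),c(b)]))
E
```

```text
7.779277777777778 5.318777777777778
```

View pics/bowl9.png

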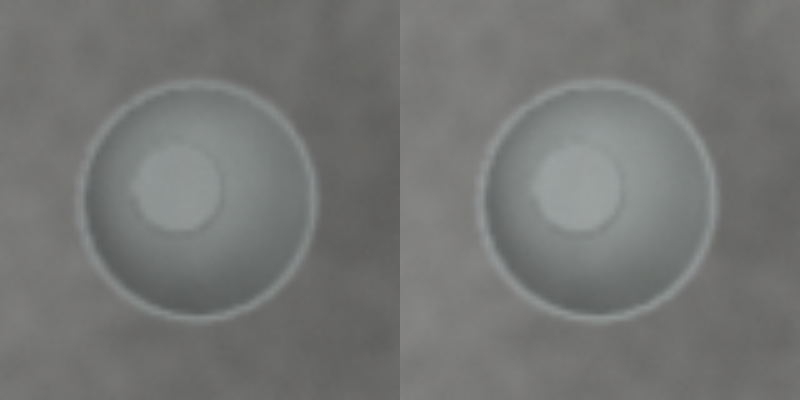

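The bowl sits in the same place in both pictures, and the difference is only overall brightness. I'll hand the job in.

```bash
python3 -c "
from workcell import bot
print(bot.finish_job())"
```

```text
the job is handed in; nothing more can be done
None
```

The tray is in the bay and pressed onto the spring buffer, the restart button was pressed after that, and I handed the job in at about 20 s of the 58 s allowed.

- **Insertion:** I gripped the fin, turned the tray about 16° onto the bay axis and slid it in, centred to about 1 mm in the last measurement before entry. On the last stretch I took some of its weight, which raised the tool by at most about 0.7 mm. The roof gap is 11 mm, and I saw no sign of rubbing.
- **Buffer:** It was met about 133 mm behind the front face. I pressed it in about 5 mm, to a peak of about 11.5 N at the wrist, which is just under the 12 N of the hard stop. It stayed pushed in when I eased off and let go.
- **Button:** It was pressed until its travel stopped, at 12.5 N at the wrist. My two-camera height for its top (0.254 m) and the stop at 0.251 m differ by only 3 mm, against the 6 mm stroke. The first touch probably came a few mm higher than I measured. The sharp rise in force is my evidence that it went fully down.
- **Last checks:** The fin and deck end are where I released them, to about 2 mm, with the tray straight. One disagreement: the final picture puts the tray about 2.7 mm off the centre line, while the arm's own position at release said about 0.5 mm.
- **Other items:** The tin, bowl, coaster, doorstop and peg did not move. The arm is clear of everything.

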